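# Bed a pattern roll in its V-cradle and lock the layer with notched spacers

### The arm

A 7-joint arm with a two-finger parallel gripper is mounted at the origin on the work surface. World frame = base frame: x ahead of the robot, y to its left, z up, the work surface at z = 0. Lengths are in m, angles in degrees, forces in N, time in s.
With the tool pointing down it reaches from about 0.425 to 0.875 m from the base axis. Payload 4.7 kg.
Tool frame: the origin (TCP) lies midway between the tips of the shut fingers; the grasp point (between the pads) lies env.grip_point_offset behind it (env.grip_point_offset is the distance from the TCP to the grasp point, in m); z points along the fingers, y is the line along which they close (so a half turn about z gives the same grasp; the last joint's range is limited). The gripper opens to 87 mm and grips with 3 to 60 N. Pads are 19 mm wide; open, the fingers measure 117 mm over their backs; the gripper's body (75 mm by 190 mm) begins 51 mm behind the grasp point.
Start: joints at [-68.864, 18.392, -4.016, 83.108, 1.295, 78.541, -3.26], TCP at [0.226, 0.61, 0.223] pointing down, gripper open.
Joint ranges: [-163.93, 163.93], [-17.29, 119.83], [-79.2, 71.16], [3.27, 140.29], [-89.18, 269.18], [5.43, 117.66], [-154.24, 154.24]. Speed limits (degrees/s): [147.25, 147.25, 180, 180, 180, 180, 180].

### API

Orientations are given as [roll, pitch, yaw] about the fixed x, y, z axes, in that order (R = Rz(yaw) Ry(pitch) Rx(roll)).
In Python, from cell import env gives the robot as it stands.
- The arm moves only by the shell command python3 -m creep 'ROWS' [FORCE]. ROWS is a JSON object of lists of equal length, an entry for each row: "translation": the shift along the tool's x, y, z in units of 0.08 m (1.0 is 0.08 m), a list of three; "turn": the turn, a rotation vector about the tool's x, y, z in units of 180 degrees (1.0 is 180 degrees), a list of three; "grip": the opening, from 0 (shut) to 1 (fully open). In form: {"translation": [[x, y, z], ...], "turn": [[ax, ay, az], ...], "grip": [grip, ...]}. A call has 1 to 5 rows; each row shifts and turns the commanded pose from where the row before left it, along the tool's axes as they then stand; what a row does not reach is not made up. A row lasts 1/8 s, in which the tool goes at most 62.5 mm and 10.7 degrees, less where a joint would pass 70% of its speed; a pose out of reach is approached as far as the arm can. A call with a number of a shift or a turn outside -1 to 1 is refused whole. A call with a gripper value outside its range is refused whole. The fingers move at their own pace and stop on an object; FORCE is the grip in N (left out, the last holds). Time passes only in rows, so rows that do not move let the fingers close. It gives the time, the measured TCP pose, the force, the opening and the grip force at its end, in the units of the state.
- env.get_obs(): the state, without advancing time (a new reading comes with each control period).
- env.read_camera(name): name is "side" or "top"; returns a dict with "frame" (420x560x3 uint8, red, green, blue), "z_map" (420x560 float32, m along the optical axis (not along the pixel's ray), 0 where there is no reading), "K" (3x3 intrinsics, pixels), "rvec" (rotation vector, rad) and "tvec" (3), from world to camera coordinates, as OpenCV has them. Camera axes: x right, y down, z forward; pixel columns grow to the right and rows downward; lengths in m; the calibration is good to about 2 mm. A picture is of the moment at which its call begins.
- env.sign_off(): hands the job in; it is judged then, once.
The state is a dict: "time_s": time; "qpos": joint angles; "joint_velocities": joint speeds; "effort": joint torques, N m; "tool_pos": TCP position; "tool_rot": TCP orientation; "force": force on the tool from outside, world axes, zero at the start; "wrist_torque": the same for the moment, N m; "grip_width": finger opening in m; "grasp_force": force on a finger pad.
Only numpy, scipy, OpenCV 4.12 (cv2) and the standard library are available. Lean on these libraries where they do the work, as an engineer would, in place of code of your own. Each camera call takes 0.05 s, during which the arm holds its last target. There are 200 camera calls.

### The job

Take the steel pattern roll off the dark V-rest and lay it in the empty place of the wooden storage cradle, beside the roll already there, bedded by both end journals in the V's and with its thick part centred between the two bearers. Then lock the layer against rolling with the two loose notched wooden spacers: one across both rolls at each end, standing directly above the cradle's bearer, with its V's bedded down fully on the journals. Set everything down rather than dropping it, and do not push the stored roll out of place or disturb the other things on the bench.

Things in the scene. Friction and masses are not known exactly. Their poses are not given: they have to be found in the camera images.
- roll_new_center (a point): the steel roll to be stored, lying in the dark V-rest; point: its centre, on its axis. x runs along the roll's axis (y and z may be turned any amount about it). Thick middle part 36 mm diameter, 76 mm long; on each end a journal 20 mm diameter, 32 mm long; 140 mm overall, both ends alike, 0.65 to 0.92 kg. In the rest its axis is level, 44 mm above the bench
- roll_stored_center (a point): an identical roll that already lies in one of the two places of the cradle; this point is its centre, x along its axis. It stays where it is
- cradle: the wooden storage cradle, fixed: base board 150 x 156 mm (x, y), 12 mm thick, and on it two bearers along y, 18 mm thick, 148 mm long, at x = +55 and -55 mm, tops 48 mm above the bench, each with two upward 90-degree V's 12 mm deep at y = +40 and -40 mm. Rolls lie along x, 8 mm spare at each end of the thick part. Origin: centre of the underside, z up
- cradle_place_a (a point): one of the cradle's two places (its y = +40 mm): point where the centre of a bedded, centred roll lies, 50 mm above the bench; axes as the cradle's, x along the roll. The stored roll fills either this place or place b; the empty one has a paper job card lying under it on the base board
- cradle_place_b (a point): the cradle's other place (its y = -40 mm), described in the same way
- cradle_end_1 (a point): point where the centre of a spacer lies when bedded on two rolls above the bearer at the cradle's x = +55 mm: 72 mm above the bench, midway between the places; axes as the cradle's, the spacer's length along y. Its underside is then 4 mm clear of the bearer's top
- cradle_end_2 (a point): the same above the other bearer, at the cradle's x = -55 mm
- roll_rest: the dark steel V-rest on which the new roll starts, fixed: base plate 150 x 70 mm (x, y), 10 mm thick, with two V uprights 18 mm thick, 48 mm wide, at x = +55 and -55 mm, tops 42 mm above the bench; the roll lies along its x. Origin: centre of the underside, z up
- spacer_1_center (a point): a loose notched wooden spacer standing on edge on the bench; point: its centre, half-way up. Strip 140 mm long (its y), 18 mm thick (x), 40 mm high (z), 55 to 90 g; two 90-degree V's, 12 mm deep, in the underside and the same in the top, at y = +40 and -40 mm: either way round fits. Its plain middle can be gripped across the 18 mm
- spacer_2_center (a point): a second spacer, the same in every way; either one may go at either end
- roll_new: the same new roll, the whole part; same point and axes as roll_new_center
- roll_stored: the same stored roll, the whole part; same point and axes as roll_stored_center
- spacer_1: the first spacer, the whole part; origin at the centre of its underside, 20 mm below its centre
- spacer_2: the second spacer, the whole part; origin at the centre of its underside, 20 mm below its centre
- oil_bottle_center (a point): bystander: a small amber oil bottle, 42 mm diameter, 75 mm high; point half-way up
- bench_brush_center (a point): bystander: a bench brush lying on the bench; point on its middle, about 10 mm up
- loupe_center (a point): bystander: a black eye loupe, 36 mm diameter, 34 mm high; point half-way up
Not all that is in view belongs to the job. Of the things shaped like the cradle, the wooden one is meant.

How it is judged:
By the outcome, as a careful person would: the job done as asked, in the order asked, and still so for the second after the job is handed in, with the robot touching nothing.
It also fails if it takes over 72 s, if anything falls off the work surface, if the arm or the gripper's body presses on something with over 40 N, if the wrist force passes 120 N, or if a joint passes its speed limit or range.

## Working session

There is one attempt and no reset: what is moved stays moved. The work goes in short steps, Python scripts to look and compute and a shell command to move; the robot and the scene stay as the last step left them, time stands still between calls to the robot, and variables do not carry over. Pictures are saved under pics/ and viewed, at most 10 in all, crops included, and the job is handed in when it is done.

```bash
ls; mkdir -p pics; python3 - <<'E'
from cell import env
import cv2,numpy as np
print(env.get_obs(), env.grip_point_offset)
for n in("top","side"):
    c=env.read_camera(n); cv2.imwrite(f"pics/{n}0.png",c["frame"][:,:,::-1]); np.savez(f"pics/{n}0.npz",**c)
    R=cv2.Rodrigues(np.array(c["rvec"]))[0]; print(n,c["K"],-R.T@c["tvec"],R)
E
```

```text
pics
{'time_s': 0.0, 'qpos': array([-68.86405637,  18.43910994,  -4.01628803,  83.17614671,
         1.29442041,  78.54136405,  -3.26032429]), 'joint_velocities': array([ 0.03326597,  0.05013056,  0.04413736, -0.00784289,  0.01318987,
        0.08781075, -0.07100913]), 'effort': array([ 2.67352370e-04, -4.91300690e+01, -4.04286291e-01, -3.12524450e+01,
       -6.39817631e-02,  4.40561422e-02,  1.80157290e-04]), 'tool_pos': array([0.22564647, 0.60896989, 0.22145015]), 'tool_rot': array([-1.79888597e+02,  5.05498938e-03,  1.59674116e+02]), 'force': array([-0.12941108,  0.47959528, -0.49290342]), 'wrist_torque': array([0.05964054, 0.02522257, 0.01559329]), 'grasp_force': 0.0, 'grip_width': 0.08689807532972102} 0.0187
top [[395.78053509   0.         276.54849211]
 [  0.         395.78053509 212.23450817]
 [  0.           0.           1.        ]] [0.40845586 0.06794828 1.10961055] [[ 0.02930578 -0.99948517  0.01306045]
 [-0.99152344 -0.03072198 -0.12624349]
 [ 0.12657974 -0.00925008 -0.99191331]]
side [[464.09956116   0.         269.47903261]
 [  0.         464.09956116 214.89167875]
 [  0.           0.           1.        ]] [0.44607718 0.81741569 0.75477264] [[-0.98762541 -0.15561908  0.01946163]
 [-0.11941361  0.66573478 -0.73657151]
 [ 0.1016683  -0.72978072 -0.67607962]]
```

View pics/top0.png

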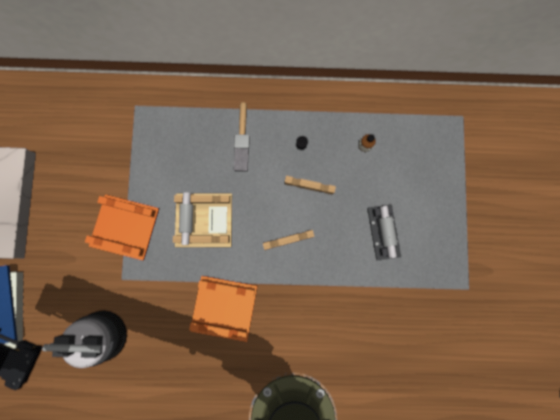

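View pics/side0.png

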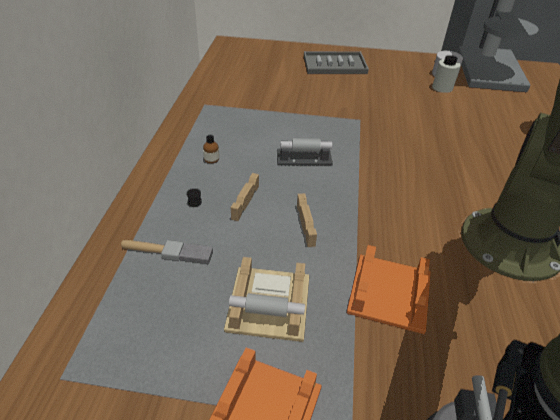

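The top view shows three cradle-shaped things: orange at (122,227), orange at (223,308), and the wooden one at (203,220). The wooden one is meant: it is made of wood, with a stored roll at (186,218) and the card at (218,220). The spacers are at (310,185) and (289,239), and the new roll is on the dark rest at (388,231). I'll measure these from colour/height masks and confirm with a crop.

```bash
cat > h.py <<'E'
import cv2,numpy as np
from cell import env
def cloud(c):
    R=cv2.Rodrigues(np.array(c["rvec"]))[0]; K=c["K"]; z=c["z_map"]
    v,u=np.mgrid[:z.shape[0],:z.shape[1]]
    p=np.stack([(u-K[0,2])/K[0,0]*z,(v-K[1,2])/K[1,1]*z,z],-1)-c["tvec"]
    return p@R
def rect(P):
    (cx,cy),(w,h),a=cv2.minAreaRect((P[:,:2]*1000).astype(np.float32))
    if w<h: w,h,a=h,w,a+90
    return f"c=({cx:.1f},{cy:.1f}) {w:.1f}x{h:.1f} yaw={(a+90)%180-90:.1f} n={len(P)} zmed={np.median(P[:,2])*1000:.1f} mean={np.round(P[:,:2].mean(0)*1000,1)}"
E
python3 - <<'E'
from h import *
T={"spA":((310,185),(244,197)),"spB":((289,239),(307,220)),"new":((388,231),(305,150)),"cradle":((203,220),(268,298))}
cl={n:np.load(f"pics/{n}0.npz") for n in("top","side")}
for n in cl:
    c=cl[n];P=cloud(c);hsv=cv2.cvtColor(c["frame"],cv2.COLOR_RGB2HSV).astype(int)
    m=(np.abs(P[...,2])<.01);print(n,"bench z",np.median(P[...,2][m]))
    for k,v in T.items():
        u,w=v[n=="side"];r=34 if k not in("cradle",) else 48
        B=np.zeros(m.shape,bool);B[w-r:w+r,u-r:u+r]=1
        z=P[...,2]; S=hsv[...,1]; wood=(S>80)&(hsv[...,0]<30)
        if k[:2]=="sp": sel=[("all",B&(z>.008)&(z<.06)),("top",B&(z>.033)&(z<.06))]
        elif k=="new": sel=[("roll",B&(z>.047)&(S<60)),("rest",B&(z>.005))]
        else: sel=[("base",B&(z>.006)&(S>60)),("bearer",B&(z>.042)&(z<.053)&(S>60)),("roll",B&(z>.053)&(S<70))]
        for s,M in sel:
            if M.sum()>5: print(n,k,s,rect(P[M]))
f=cl["top"]["frame"];cv2.imwrite("pics/crop.png",cv2.resize(f[130:270,165:420],None,fx=3,fy=3,interpolation=2)[:,:,::-1])
E
```

```text
top bench z 0.0010665832329078528
top spA all c=(625.1,-35.8) 129.9x98.6 yaw=45.5 n=442 zmed=38.4 mean=[624.  -30.8]
top spA top c=(626.2,-31.3) 139.4x19.5 yaw=79.9 n=309 zmed=40.2 mean=[625.8 -30.7]
top spB all c=(483.0,18.0) 165.1x153.2 yaw=5.8 n=369 zmed=39.5 mean=[471.1  23.8]
top spB top c=(471.4,24.5) 140.1x18.0 yaw=-73.3 n=312 zmed=40.2 mean=[471.4  23.9]
top new roll c=(431.7,-116.9) 347.4x134.9 yaw=-61.6 n=557 zmed=57.7 mean=[ 496.6 -231.9]
top new rest c=(505.1,-141.0) 423.4x188.7 yaw=-88.3 n=1570 zmed=14.5 mean=[ 501.5 -237.7]
top cradle base c=(516.3,227.0) 345.1x169.3 yaw=82.0 n=1975 zmed=14.6 mean=[517.6 257.5]
top cradle bearer c=(518.8,261.8) 147.4x133.4 yaw=-87.9 n=605 zmed=48.3 mean=[520.4 259.2]
top cradle roll c=(457.0,221.6) 301.5x114.1 yaw=51.7 n=567 zmed=64.0 mean=[512.6 287.5]
side bench z 0.0012036616870009882
side spA all c=(626.1,-30.8) 142.4x19.9 yaw=79.4 n=553 zmed=34.6 mean=[624.8 -21.4]
side spA top c=(626.1,-30.8) 142.4x19.7 yaw=79.1 n=314 zmed=39.8 mean=[625.9 -26.3]
side spB all c=(471.1,24.3) 143.8x19.7 yaw=-73.7 n=551 zmed=36.3 mean=[470.1  35.2]
side spB top c=(471.1,24.5) 143.5x19.7 yaw=-74.0 n=333 zmed=40.1 mean=[470.4  28.4]
side new roll c=(507.5,277.1) 1078.9x136.9 yaw=89.3 n=426 zmed=55.9 mean=[ 497.2 -180.7]
side new rest c=(438.9,170.0) 1280.5x192.9 yaw=-82.1 n=1423 zmed=21.4 mean=[ 501.2 -218.2]
side cradle base c=(514.2,501.3) 635.9x149.3 yaw=-88.4 n=3219 zmed=14.0 mean=[517.8 283.8]
side cradle bearer c=(521.3,261.2) 149.8x128.4 yaw=-88.3 n=915 zmed=48.6 mean=[521.6 263.8]
side cradle roll c=(453.4,538.1) 541.8x136.5 yaw=-74.4 n=1019 zmed=62.5 mean=[517.2 315.8]
```

View pics/crop.png

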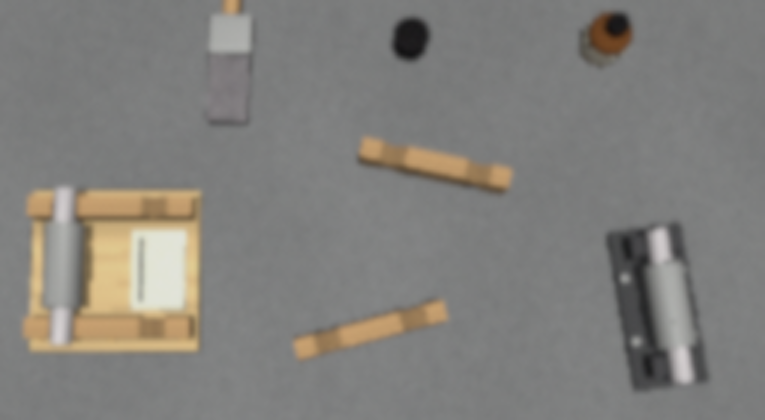

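The crop confirms it: wooden cradle with the stored roll at (62,265) and the card at (158,270), the empty place. The new roll lies on the dark rest at (668,305), and the spacers are at (435,165) and (370,330). Next I'll refine the rolls and cradle with outliers clipped.

```bash
cat >> h.py <<'E'
def crop(P,cx,cy,r,z0,z1,rgb=None,f=None):
    M=(abs(P[...,0]-cx)<r)&(abs(P[...,1]-cy)<r)&(P[...,2]>z0)&(P[...,2]<z1)
    if f is not None: M&=f
    # drop flying pixels: keep largest connected component(s) after median
    return P[M]
def axis(P):
    q=P[:,:2]*1000; vx,vy,x,y=cv2.fitLine(q.astype(np.float32),cv2.DIST_HUBER,0,.01,.01).ravel()
    d=np.array([vx,vy]); t=(q-[x,y])@d; lo,hi=np.percentile(t,[.5,99.5])
    return np.round(np.array([x,y])+d*(lo+hi)/2,1),round(float(np.degrees(np.arctan2(vy,vx))),1),round(float(hi-lo),1)
E
python3 - <<'E'
from h import *
for n in("top","side"):
    c=np.load(f"pics/{n}0.npz");P=cloud(c);S=cv2.cvtColor(c["frame"],cv2.COLOR_RGB2HSV)[...,1]
    for nm,(x,y),z0 in (("new",(.495,-.235),.044),("stored",(.52,.3),.053)):
        Q=crop(P,x,y,.085,z0,.075,f=S<70); print(n,nm,"all",rect(Q))
        zt=Q[:,2].max(); 
        Q2=crop(P,x,y,.085,z0+ (.011 if nm=="new" else .007),.075,f=S<70);print("  crest",axis(Q2),rect(Q2))
    Q=crop(P,.52,.26,.09,.007,.017,f=S>40);print(n,"base",rect(Q))
    for xb in(.575,.465):
        Q=crop(P,.52,.26,.085,.043,.053,f=S>60); Q=Q[abs(Q[:,0]-xb)<.03];print("  bearer",rect(Q))
    Q=crop(P,.495,-.225,.1,.006,.015);print(n,"restbase",rect(Q))
E
```

```text
top new all c=(500.5,-243.8) 138.9x47.0 yaw=10.0 n=597 zmed=56.2 mean=[ 500.3 -241.3]
  crest (array([ 500.6, -242.3]), 9.5, 133.6) c=(500.7,-243.0) 137.9x31.8 yaw=12.1 n=341 zmed=60.7 mean=[ 501.  -242.6]
top stored all c=(519.2,301.6) 137.8x35.4 yaw=0.8 n=537 zmed=63.3 mean=[518.4 299.7]
  crest (array([519.6, 300. ]), 2.3, 124.4) c=(519.6,301.4) 133.0x31.7 yaw=-0.1 n=371 zmed=65.8 mean=[519.5 300.3]
top base c=(521.2,261.6) 156.4x146.3 yaw=-88.2 n=1190 zmed=12.6 mean=[513.4 256.2]
  bearer c=(568.5,263.7) 147.4x33.9 yaw=-87.9 n=294 zmed=48.3 mean=[576.2 261.7]
  bearer c=(462.9,259.7) 147.5x21.7 yaw=-88.1 n=305 zmed=48.3 mean=[465.6 256.6]
top restbase c=(496.0,-222.0) 199.1x193.1 yaw=-88.2 n=661 zmed=10.7 mean=[ 499.2 -232.2]
side new all c=(499.4,-237.6) 138.8x34.6 yaw=10.3 n=463 zmed=54.4 mean=[ 499.2 -237. ]
  crest (array([ 500.3, -239. ]), 11.5, 127.0) c=(501.7,-240.6) 130.2x27.8 yaw=10.2 n=211 zmed=60.4 mean=[ 499.3 -240. ]
side stored all c=(519.3,302.4) 139.9x34.8 yaw=1.2 n=1000 zmed=62.3 mean=[518.6 306.3]
  crest (array([518.7, 304.9]), 2.0, 133.8) c=(518.6,301.3) 137.7x31.9 yaw=1.9 n=648 zmed=66.0 mean=[518.2 304.6]
side base c=(521.1,260.8) 161.2x150.0 yaw=-88.5 n=2046 zmed=12.7 mean=[514.9 286. ]
  bearer c=(576.1,263.1) 148.1x18.8 yaw=-88.2 n=448 zmed=48.6 mean=[575.7 265.5]
  bearer c=(466.1,259.6) 149.8x17.9 yaw=-88.3 n=441 zmed=48.7 mean=[466.1 261.7]
side restbase c=(493.0,-223.3) 176.4x113.3 yaw=8.0 n=609 zmed=10.8 mean=[ 503.5 -231.9]
```

```bash
cat >> h.py <<'E'
from scipy.spatial.transform import Rotation as Rn
def go(x,y,z,yaw):
    """print the shift in present tool axes, the residual turn (tool axes), units of the rows"""
    o=env.get_obs(); R=Rn.from_euler("xyz",o["tool_rot"],degrees=True); G=Rn.from_euler("xyz",[180,0,yaw],degrees=True)
    d=np.array([x,y,z])/1000-o["tool_pos"]
    print("t=%.1f"%o["time_s"],"pos",np.round(o["tool_pos"]*1000,1),"rot",np.round(o["tool_rot"],1),"q",np.round(o["qpos"]),"F",np.round(o["force"],1),"w %.1f g %.1f"%(o["grip_width"]*1000,o["grasp_force"]))
    print(" shift now",np.round(R.inv().apply(d)/.08,3)," shift after turn",np.round(G.inv().apply(d)/.08,3)," turn",np.round((R.inv()*G).as_rotvec()/np.pi,4))
E
python3 -m creep '{"translation":[[0,0,0],[0,0,0],[0,0,0]],"turn":[[0,0,-0.056],[0,0,-0.056],[0,0,-0.057]],"grip":[1,1,1]}' 40
python3 -c "
from h import *
go(540,100,200,190.2);go(500.3,-241,180,190.2)"
```

```text
time_s: 0.48
tool_pos: [0.2257, 0.6092, 0.2219]
tool_rot: [-179.9, -0.0, -169.6]
force: [0.4, -0.2, 0.0]
grip_width: 0.0872
grasp_force: 0.0
t=0.5 pos [225.7 609.2 221.9] rot [-179.9   -0.  -169.6] q [-66.  19.  -8.  83.   3.  79.  27.] F [ 0.4 -0.2  0. ] w 87.2 g 0.0
 shift now [-2.711 -6.971  0.279]  shift after turn [-2.74  -6.96   0.274]  turn [-0.0003 -0.0002  0.0013]
t=0.5 pos [225.7 609.2 221.9] rot [-179.9   -0.  -169.6] q [-66.  19.  -8.  83.   3.  79.  27.] F [ 0.4 -0.2  0. ] w 87.2 g 0.0
 shift now [ -1.452 -11.073   0.534]  shift after turn [ -1.496 -11.067   0.524]  turn [-0.0003 -0.0002  0.0013]
```

```bash

python3 -m creep '{"translation":[[-0.274,-0.697,0.027],[-0.274,-0.697,0.027],[-0.274,-0.697,0.027],[-0.274,-0.697,0.027],[-0.274,-0.697,0.027]],"turn":[[0,0,0],[0,0,0],[0,0,0],[0,0,0],[0,0,0]],"grip":[1,1,1,1,1]}' >/dev/null
python3 -m creep '{"translation":[[-0.274,-0.697,0.027],[-0.274,-0.697,0.027],[-0.274,-0.697,0.027],[-0.274,-0.697,0.027],[-0.274,-0.697,0.027]],"turn":[[0,0,0],[0,0,0],[0,0,0],[0,0,0],[0,0,0]],"grip":[1,1,1,1,1]}'
python3 -m creep '{"translation":[[0.208,-0.685,0.042],[0.208,-0.685,0.042],[0.208,-0.685,0.042],[0.208,-0.685,0.042],[0.208,-0.685,0.042]],"turn":[[0,0,0],[0,0,0],[0,0,0],[0,0,0],[0,0,0]],"grip":[1,1,1,1,1]}'
python3 -c "
from h import *
go(500.3,-241,180,190.2)"
```

```text
time_s: 1.72
tool_pos: [0.5399, 0.0973, 0.2007]
tool_rot: [180.0, -0.0, -169.9]
force: [0.4, 0.3, -0.4]
grip_width: 0.087
grasp_force: 0.0
time_s: 2.35
tool_pos: [0.5048, -0.1869, 0.1839]
tool_rot: [180.0, 0.0, -169.9]
force: [1.0, 0.2, 0.3]
grip_width: 0.0872
grasp_force: 0.0
t=2.4 pos [ 504.8 -186.9  183.9] rot [ 180.     0.  -169.9] q [-12.   6.  31. 103.  -3.  72. 121.] F [1.  0.2 0.3] w 87.2 g 0.0
 shift now [ 0.175 -0.656  0.048]  shift after turn [ 0.176 -0.656  0.049]  turn [ 0.0001  0.0001 -0.0005]
```

```bash

python3 -m creep '{"translation":[[0.175,-0.656,0.049],[0,0,0.4],[0,0,0.4],[0,0,0.3],[0,0,0]],"turn":[[0,0,0],[0,0,0],[0,0,0],[0,0,0],[0,0,0]],"grip":[1,1,1,1,1]}'
python3 - <<'E'
from h import *
go(500.3,-241,27,190.2)
c=env.read_camera("side");cv2.imwrite("pics/s1.png",cv2.resize(c["frame"][60:240,200:440],None,fx=3,fy=3)[:,:,::-1])
E
```

```text
time_s: 2.98
tool_pos: [0.4991, -0.2387, 0.0902]
tool_rot: [179.9, -0.2, -169.9]
force: [-0.4, -0.0, 0.3]
grip_width: 0.0871
grasp_force: 0.0
t=3.0 pos [ 499.1 -238.7   90.2] rot [ 179.9   -0.2 -169.9] q [ -6.  14.  33. 107.  -9.  62. 130.] F [-0.4 -0.   0.3] w 87.1 g 0.0
 shift now [-0.014 -0.032  0.789]  shift after turn [-0.01  -0.031  0.79 ]  turn [ 0.0007 -0.0014 -0.0006]
```

View pics/s1.png

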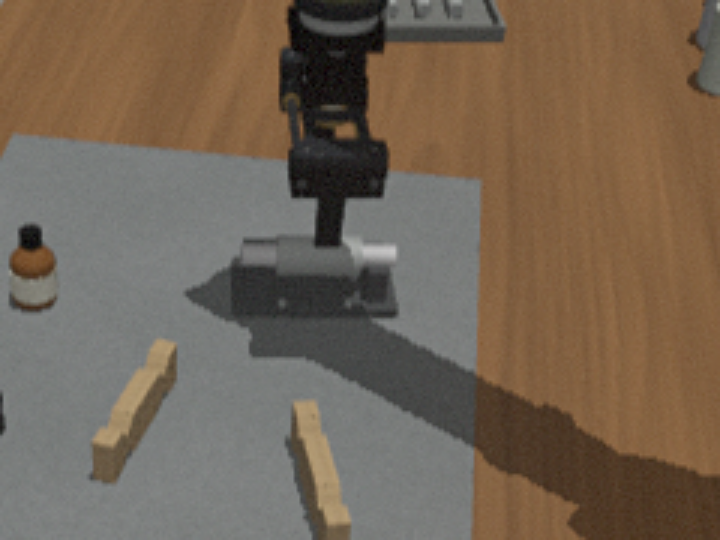

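The near finger is at crop (329,235) and the roll spans 241–397 with its middle at about 318. I'll check by projection whether that offset is just parallax.

```bash
cat >> h.py <<'E'
def proj(c,p): return cv2.projectPoints(np.array(p,float).reshape(-1,3),np.array(c["rvec"]),np.array(c["tvec"]),c["K"],None)[0].reshape(-1,2)
E
python3 - <<'E'
from h import *
c=np.load("pics/side0.npz")
o=env.get_obs();R=Rn.from_euler("xyz",o["tool_rot"],degrees=True).as_matrix();t=o["tool_pos"]
a=np.radians(10.2);d=np.array([np.cos(a),np.sin(a),0]);ctr=np.array([.5003,-.241,.044])
pts=[t+R[:,1]*.05,t-R[:,1]*.05,ctr+np.array([0,0,.01])-d*.07,ctr+np.array([0,0,.01])+d*.07,ctr+[0,0,.018]-d*.038,ctr+[0,0,.018]+d*.038]
print(np.round((proj(c,pts)-[200,60])*3,0))
E
```

```text
[[325. 245.]
 [316. 183.]
 [394. 248.]
 [239. 248.]
 [360. 241.]
 [275. 240.]]
```

Projection agrees: finger, roll ends and shoulders are all within about 1 real pixel. Descending and gripping.

```bash

python3 -m creep '{"translation":[[-0.01,-0.03,0.3],[0,0,0.3],[0,0,0.18],[0,0,0],[0,0,0]],"turn":[[0,0,0],[0,0,0],[0,0,0],[0,0,0],[0,0,0]],"grip":[1,1,1,1,1]}'
python3 -m creep '{"translation":[[0,0,0],[0,0,0],[0,0,0],[0,0,0],[0,0,0]],"turn":[[0,0,0],[0,0,0],[0,0,0],[0,0,0],[0,0,0]],"grip":[0.5,0.3,0.2,0.2,0.2]}' 40
python3 -c "
from h import *
go(500.3,-241,27,190.2)"
```

```text
time_s: 3.65
tool_pos: [0.503, -0.2421, 0.031]
tool_rot: [-180.0, 0.1, -169.9]
force: [-0.4, -0.7, 0.5]
grip_width: 0.0872
grasp_force: 0.0
time_s: 4.28
tool_pos: [0.5021, -0.2417, 0.0298]
tool_rot: [180.0, 0.0, -169.9]
force: [-0.7, -0.4, 0.3]
grip_width: 0.0452
grasp_force: 0.0
t=4.3 pos [ 502.1 -241.7   29.8] rot [ 180.     0.  -169.9] q [ -5.  19.  32. 109. -12.  55. 133.] F [-0.7 -0.4  0.3] w 45.2 g 0.0
 shift now [0.02  0.013 0.035]  shift after turn [0.02  0.013 0.035]  turn [ 0.      0.     -0.0006]
```

```bash

python3 -m creep '{"translation":[[0.02,0,0.03],[0,0,0],[0,0,0],[0,0,0],[0,0,0]],"turn":[[0,0,0],[0,0,0],[0,0,0],[0,0,0],[0,0,0]],"grip":[0.42,0.35,0.25,0.2,0.2]}' 45
python3 -c "
from h import *
go(500.3,-241,27,190.2)"
```

```text
time_s: 4.9
tool_pos: [0.501, -0.2439, 0.0276]
tool_rot: [-179.8, 0.1, -170.0]
force: [1.2, -4.5, -2.6]
grip_width: 0.035
grasp_force: 45.0
t=4.9 pos [ 501.  -243.9   27.6] rot [-1.798e+02  1.000e-01 -1.700e+02] q [ -5.  19.  32. 109. -12.  55. 133.] F [ 1.2 -4.5 -2.6] w 35.0 g 45.0
 shift now [0.002 0.037 0.008]  shift after turn [0.002 0.037 0.008]  turn [-0.001   0.0004 -0.0009]
```

```bash

python3 -m creep '{"translation":[[0,0,-0.1],[0,0,-0.3],[0,0,-0.4],[0,0,-0.5],[0,0,0]],"turn":[[0,0,0],[0,0,0],[0,0,0],[0,0,0],[0,0,0]],"grip":[0.2,0.2,0.2,0.2,0.2]}' 45
python3 -c "
from h import *
go(522.4,221.3,132,181.8)"
```

```text
time_s: 5.52
tool_pos: [0.5019, -0.2421, 0.1335]
tool_rot: [-179.9, 0.2, -169.9]
force: [1.2, -0.6, -7.0]
grip_width: 0.0353
grasp_force: 45.0
t=5.5 pos [ 501.9 -242.1  133.5] rot [-179.9    0.2 -169.9] q [ -7.  12.  34. 104.  -7.  66. 129.] F [ 1.2 -0.6 -7. ] w 35.3 g 45.0
 shift now [-1.27   5.658  0.018]  shift after turn [-0.438  5.782  0.019]  turn [-0.0002  0.0014  0.0462]
```

```bash

python3 -m creep '{"translation":[[0,0,0],[-0.044,0.45,0],[-0.044,0.578,0],[-0.044,0.578,0],[-0.044,0.578,0]],"turn":[[0,0,0.046],[0,0,0],[0,0,0],[0,0,0],[0,0,0]],"grip":[0.2,0.2,0.2,0.2,0.2]}' >/dev/null
python3 -m creep '{"translation":[[-0.044,0.578,0],[-0.044,0.578,0],[-0.044,0.578,0],[-0.044,0.578,0],[-0.044,0.578,0]],"turn":[[0,0,0],[0,0,0],[0,0,0],[0,0,0],[0,0,0]],"grip":[0.2,0.2,0.2,0.2,0.2]}' 45
python3 -m creep '{"translation":[[-0.042,0.7,0],[0,0,0],[0,0,0]],"turn":[[0,0,0],[0,0,0],[0,0,0]],"grip":[0.2,0.2,0.2]}' 45
python3 - <<'E'
from h import *
go(522.4,221.3,132,181.8)
for n in("side","top"):
    c=env.read_camera(n);np.savez(f"pics/{n}1.npz",**c);P=cloud(c);S=cv2.cvtColor(c["frame"],cv2.COLOR_RGB2HSV)[...,1]
    t=env.get_obs()["tool_pos"]
    Q=crop(P,t[0],t[1],.09,.13,.165,f=S<70);Q=Q[abs(Q[:,0]-t[0])>.02];print(n,rect(Q),axis(Q))
    f=c["frame"]; u,v=proj(c,t)[0].astype(int); cv2.imwrite(f"pics/{n}1.png",cv2.resize(f[v-70:v+70,u-90:u+90],None,fx=4,fy=4,interpolation=2)[:,:,::-1]);print(u,v)
    a=np.radians(1.8);d=np.array([np.cos(a),np.sin(a),0]);e=t+[0,0,.0165];print(np.round((proj(c,[e-d*.07,e+d*.07,e-d*.038,e+d*.038])-[u-90,v-70])*4))
E
```

```text
time_s: 6.78
tool_pos: [0.5169, 0.1657, 0.1284]
tool_rot: [-179.9, -0.3, -178.2]
force: [0.5, 0.8, -7.2]
grip_width: 0.0351
grasp_force: 45.0
time_s: 7.15
tool_pos: [0.5189, 0.2201, 0.1286]
tool_rot: [-179.8, -0.3, -178.1]
force: [-0.5, -0.1, -6.5]
grip_width: 0.0347
grasp_force: 45.0
t=7.2 pos [518.9 220.1 128.6] rot [-179.8   -0.3 -178.1] q [-39.  12.  15. 103.  -3.  66.  69.] F [-0.5 -0.1 -6.5] w 34.7 g 45.0
 shift now [-0.044  0.014 -0.043]  shift after turn [-0.044  0.014 -0.043]  turn [-0.0009 -0.0015  0.0005]
side c=(517.9,220.8) 139.7x27.6 yaw=-2.9 n=324 zmed=153.2 mean=[499.2 224.2] (array([517.8, 225.7]), 1.8, 139.1)
273 243
[[516. 273.]
 [215. 242.]
 [447. 266.]
 [283. 249.]]
top c=(586.5,220.5) 10.5x6.7 yaw=-37.1 n=10 zmed=153.6 mean=[585.5 220.4] (array([586.1, 219.5]), -48.0, 10.6)
212 215
[[354. 394.]
 [358. 167.]
 [355. 341.]
 [357. 218.]]
```

View pics/side1.png

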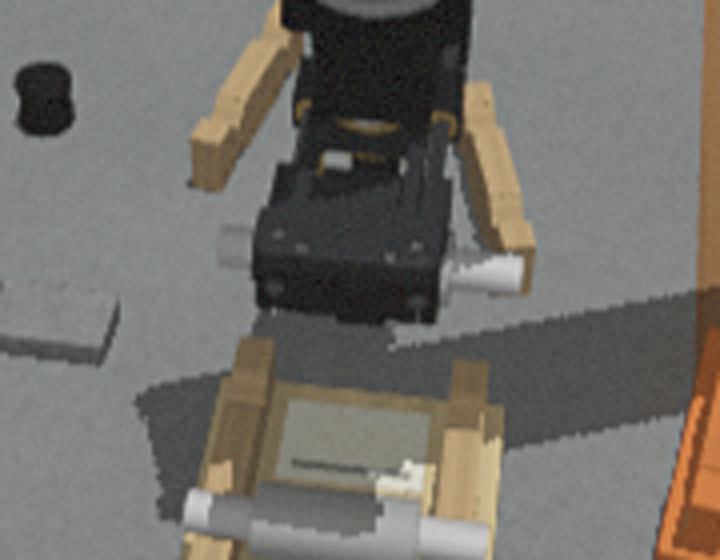

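The roll is carried straight, ends at crop (220,247) and (523,273). It sits about 4.5 mm short in x against the cradle in the same view, so I'll correct that and lower.

```bash

python3 -m creep '{"translation":[[-0.056,0.013,0],[0,0,0.3],[0,0,0.3],[0,0,0.25],[0,0,0.15]],"turn":[[0,0,0],[0,0,0],[0,0,0],[0,0,0],[0,0,0]],"grip":[0.2,0.2,0.2,0.2,0.2]}' 45
python3 -m creep '{"translation":[[0,0,0],[0,0,0]],"turn":[[0,0,0],[0,0,0]],"grip":[0.2,0.2]}' 45
python3 - <<'E'
from h import *
go(523.4,221.1,34,181.8)
for n in("side","top"):
    c=env.read_camera(n);np.savez(f"pics/{n}2.npz",**c);P=cloud(c);S=cv2.cvtColor(c["frame"],cv2.COLOR_RGB2HSV)[...,1]
    t=env.get_obs()["tool_pos"]
    Q=crop(P,t[0],t[1],.085,.053,.085,f=S<70);Q=Q[(abs(Q[:,0]-t[0])>.03)&(abs(Q[:,1]-t[1])<.02)];print(n,rect(Q),axis(Q))
    f=c["frame"]; u,v=proj(c,[.521,.26,.05])[0].astype(int); cv2.imwrite(f"pics/{n}2.png",cv2.resize(f[v-70:v+70,u-90:u+90],None,fx=4,fy=4,interpolation=2)[:,:,::-1])
E
```

```text
time_s: 7.88
tool_pos: [0.5253, 0.2211, 0.0504]
tool_rot: [-180.0, -0.1, -178.3]
force: [-0.6, -0.8, -6.6]
grip_width: 0.0348
grasp_force: 45.0
time_s: 8.12
tool_pos: [0.5262, 0.2222, 0.0524]
tool_rot: [180.0, 0.1, -178.2]
force: [-0.2, 0.0, -7.3]
grip_width: 0.0351
grasp_force: 45.0
t=8.1 pos [526.2 222.2  52.4] rot [ 1.800e+02  1.000e-01 -1.782e+02] q [-38.  17.  15. 106.  -5.  57.  70.] F [-0.2  0.  -7.3] w 35.1 g 45.0
 shift now [ 0.036 -0.012  0.23 ]  shift after turn [ 0.036 -0.012  0.23 ]  turn [ 0.0003  0.0005 -0.    ]
side c=(525.1,221.7) 139.5x30.6 yaw=-3.5 n=287 zmed=77.0 mean=[507.4 225.9] (array([525.2, 227.4]), 1.3, 139.4)
top c=(542.9,213.9) 104.2x7.4 yaw=6.1 n=10 zmed=77.3 mean=[581.7 218.4] (array([545.3, 212.9]), 8.5, 100.1)
```

View pics/side2.png

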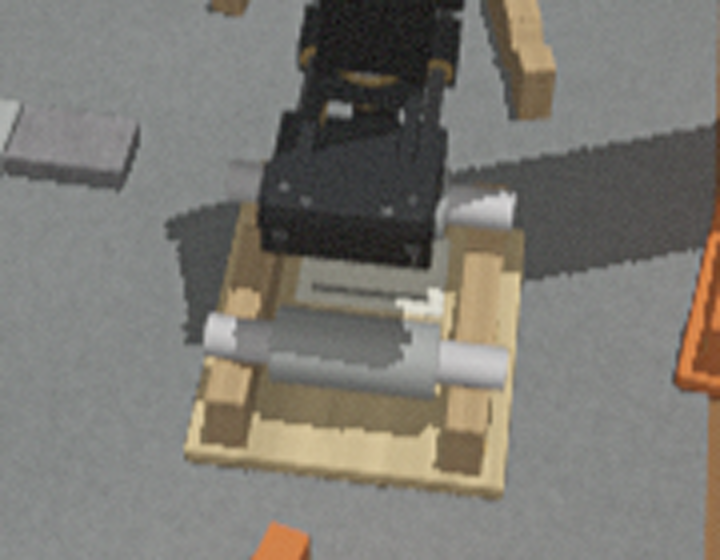

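The roll hovers over the empty place. Its centre is 525.1 in x against a wanted 522.4, so I'll correct by 2.7 mm and lower gently.

```bash

python3 -m creep '{"translation":[[0.034,-0.01,0.05],[0,0,0.06],[0,0,0.04],[0,0,0.02],[0,0,0]],"turn":[[0,0,0],[0,0,0],[0,0,0],[0,0,0],[0,0,0]],"grip":[0.2,0.2,0.2,0.2,0.2]}' 45
python3 -m creep '{"translation":[[0,0,0],[0,0,0]],"turn":[[0,0,0],[0,0,0]],"grip":[0.2,0.2]}' 45
python3 - <<'E'
from h import *
go(523.4,221.1,34,181.8)
c=env.read_camera("side");P=cloud(c);S=cv2.cvtColor(c["frame"],cv2.COLOR_RGB2HSV)[...,1]
t=env.get_obs()["tool_pos"]
Q=crop(P,t[0],t[1],.085,.053,.085,f=S<70);Q=Q[(abs(Q[:,0]-t[0])>.03)&(abs(Q[:,1]-t[1])<.02)];print(rect(Q),axis(Q))
E
```

```text
time_s: 8.85
tool_pos: [0.5226, 0.221, 0.0376]
tool_rot: [-180.0, -0.0, -178.2]
force: [-0.3, -0.4, -7.0]
grip_width: 0.035
grasp_force: 45.0
time_s: 9.1
tool_pos: [0.5228, 0.2212, 0.038]
tool_rot: [180.0, 0.0, -178.2]
force: [0.4, 0.5, -6.2]
grip_width: 0.0352
grasp_force: 45.0
t=9.1 pos [522.8 221.2  38. ] rot [ 180.     0.  -178.2] q [-38.  18.  15. 107.  -5.  56.  71.] F [ 0.4  0.5 -6.2] w 35.2 g 45.0
 shift now [-0.007 -0.001  0.05 ]  shift after turn [-0.007 -0.001  0.05 ]  turn [0.0001 0.0001 0.0001]
c=(521.6,225.2) 139.3x28.0 yaw=2.5 n=266 zmed=62.9 mean=[504.1 224.4] (array([521.3, 225.7]), 1.3, 138.5)
```

```bash

python3 -m creep '{"translation":[[-0.008,0,0.02],[0,0,0.02],[0,0,0]],"turn":[[0,0,0],[0,0,0],[0,0,0]],"grip":[0.2,0.2,0.2]}' 45
python3 -m creep '{"translation":[[0,0,0.015],[0,0,0],[0,0,0]],"turn":[[0,0,0],[0,0,0],[0,0,0]],"grip":[0.2,0.2,0.2]}' 45
```

```text
time_s: 9.52
tool_pos: [0.5233, 0.2212, 0.0345]
tool_rot: [180.0, -0.0, -178.2]
force: [-0.1, -0.9, -6.8]
grip_width: 0.0351
grasp_force: 45.0
time_s: 9.9
tool_pos: [0.5236, 0.2219, 0.0338]
tool_rot: [179.9, 0.1, -178.2]
force: [-0.4, 1.9, -5.0]
grip_width: 0.0355
grasp_force: 45.0
```

Contact is beginning; the force is falling.

```bash

python3 -m creep '{"translation":[[0,0,0.012],[0,0,0],[0,0,0]],"turn":[[0,0,0],[0,0,0],[0,0,0]],"grip":[0.2,0.2,0.2]}' 45
python3 -m creep '{"translation":[[0,0,0.012],[0,0,0],[0,0,0]],"turn":[[0,0,0],[0,0,0],[0,0,0]],"grip":[0.2,0.2,0.2]}' 45
```

```text
time_s: 10.28
tool_pos: [0.5237, 0.222, 0.0335]
tool_rot: [179.9, 0.1, -178.2]
force: [-3.5, 3.9, 5.0]
grip_width: 0.0352
grasp_force: 45.0
time_s: 10.65
tool_pos: [0.5237, 0.222, 0.0335]
tool_rot: [179.9, 0.1, -178.2]
force: [-4.9, 2.3, 11.9]
grip_width: 0.035
grasp_force: 45.0
```

Bedded. Opening gently to about 55 mm, clear of the stored roll, then up.

```bash

python3 -m creep '{"translation":[[0,0,-0.015],[0,0,0],[0,0,0],[0,0,0],[0,0,0]],"turn":[[0,0,0],[0,0,0],[0,0,0],[0,0,0],[0,0,0]],"grip":[0.38,0.44,0.5,0.6,0.62]}' 5
python3 -m creep '{"translation":[[0,0,-0.1],[0,0,-0.3],[0,0,-0.5],[0,0,-0.6],[0,0,0]],"turn":[[0,0,0],[0,0,0],[0,0,0],[0,0,0],[0,0,0]],"grip":[0.62,0.62,0.62,0.62,0.62]}' 
python3 -c "
from h import *
go(471.2,24.4,155,106.4);go(626.2,-31,155,79.5)"
```

```text
time_s: 11.28
tool_pos: [0.5233, 0.2204, 0.0324]
tool_rot: [-180.0, -0.0, -178.2]
force: [-0.0, -0.7, 0.3]
grip_width: 0.052
grasp_force: 0.0
time_s: 11.9
tool_pos: [0.5263, 0.2222, 0.1579]
tool_rot: [179.8, 0.5, -178.2]
force: [-0.5, -0.2, -0.6]
grip_width: 0.0539
grasp_force: 0.0
t=11.9 pos [526.3 222.2 157.9] rot [ 179.8    0.5 -178.2] q [-39.  11.  15. 101.  -3.  69.  69.] F [-0.5 -0.2 -0.6] w 53.9 g 0.0
 shift now [ 0.766 -2.45   0.02 ]  shift after turn [-2.177 -1.359  0.037]  turn [0.0029 0.0014 0.4189]
t=11.9 pos [526.3 222.2 157.9] rot [ 179.8    0.5 -178.2] q [-39.  11.  15. 101.  -3.  69.  69.] F [-0.5 -0.2 -0.6] w 53.9 g 0.0
 shift now [-1.149 -3.203  0.033]  shift after turn [-2.884  1.805  0.037]  turn [0.0033 0.0007 0.5683]
```

```bash

python3 -m creep '{"translation":[[0.19,-0.61,0],[0.19,-0.61,0],[0.19,-0.61,0],[0.19,-0.61,0],[0,0,0]],"turn":[[0,0,0],[0,0,0],[0,0,0],[0,0,0],[0,0,0.052]],"grip":[0.62,0.62,0.62,0.62,0.62]}' >/dev/null
python3 -m creep '{"translation":[[0,0,0],[0,0,0],[0,0,0],[0,0,0],[0,0,0]],"turn":[[0,0,0.052],[0,0,0.052],[0,0,0.052],[0,0,0.052],[0,0,0.052]],"grip":[0.62,0.62,0.62,0.62,0.62]}' >/dev/null
python3 -m creep '{"translation":[[0,0,0],[0,0,0],[0,0,0]],"turn":[[0,0,0.052],[0,0,0.052],[0,0,0]],"grip":[0.62,0.62,0.62]}' 
python3 - <<'E'
from h import *
go(471.2,24.4,10,106.4)
for n in("side","top"):
    c=env.read_camera(n);P=cloud(c);S=cv2.cvtColor(c["frame"],cv2.COLOR_RGB2HSV)[...,1]
    np.savez(f"pics/{n}3.npz",**c)
    for y in(.221,.301):
        Q=crop(P,.521,y,.085,.053,.085,f=S<70);Q=Q[abs(Q[:,1]-y)<.028];print(n,rect(Q),axis(Q))
        K=Q[Q[:,2]>.0625]; print("   thick",rect(K),axis(K), "zmax",np.percentile(K[:,2],95))
    f=c["frame"]; u,v=proj(c,[.521,.26,.05])[0].astype(int); cv2.imwrite(f"pics/{n}3.png",cv2.resize(f[v-70:v+70,u-90:u+90],None,fx=4,fy=4,interpolation=2)[:,:,::-1])
E
```

```text
time_s: 13.52
tool_pos: [0.4683, 0.0239, 0.1523]
tool_rot: [-180.0, -0.0, 107.0]
force: [0.1, -0.0, -0.7]
grip_width: 0.0542
grasp_force: 0.0
t=13.5 pos [468.3  23.9 152.3] rot [-180.   -0.  107.] q [-28.  -2.  22. 114.   1.  68.  10.] F [ 0.1 -0.  -0.7] w 54.2 g 0.0
 shift now [-0.005  0.038  1.779]  shift after turn [-0.005  0.036  1.779]  turn [-0.0002 -0.      0.0035]
side c=(522.8,223.3) 139.3x33.8 yaw=1.5 n=854 zmed=61.9 mean=[521.9 227.1] (array([522.7, 227.4]), 1.4, 137.5)
   thick c=(525.2,223.7) 130.5x30.4 yaw=1.9 n=407 zmed=66.9 mean=[522.6 224.4] (array([528.6, 225.6]), 0.6, 87.5) zmax 0.06947487006275686
side c=(519.1,302.7) 139.4x35.1 yaw=2.6 n=1017 zmed=62.1 mean=[518.7 306.4] (array([519. , 307.1]), 1.9, 137.7)
   thick c=(508.3,301.6) 116.0x27.9 yaw=3.0 n=487 zmed=67.0 mean=[518.6 303.9] (array([517.2, 304.6]), 2.4, 79.3) zmax 0.06964250482132385
top c=(522.4,220.7) 139.5x35.3 yaw=3.1 n=540 zmed=62.8 mean=[521.5 220.6] (array([522.4, 220.3]), 1.6, 139.0)
   thick c=(516.7,220.8) 128.2x26.9 yaw=2.7 n=280 zmed=66.9 mean=[521.5 221.1] (array([512.5, 220.3]), 2.2, 109.3) zmax 0.07097204569126361
top c=(518.8,300.4) 137.3x35.3 yaw=4.5 n=543 zmed=63.2 mean=[518.4 299.6] (array([518.7, 299.3]), 1.8, 136.5)
   thick c=(515.5,301.3) 130.8x29.7 yaw=3.3 n=291 zmed=66.4 mean=[518.7 300.7] (array([514.4, 300.6]), 1.4, 113.7) zmax 0.07021437694096108
```

View pics/side3.png

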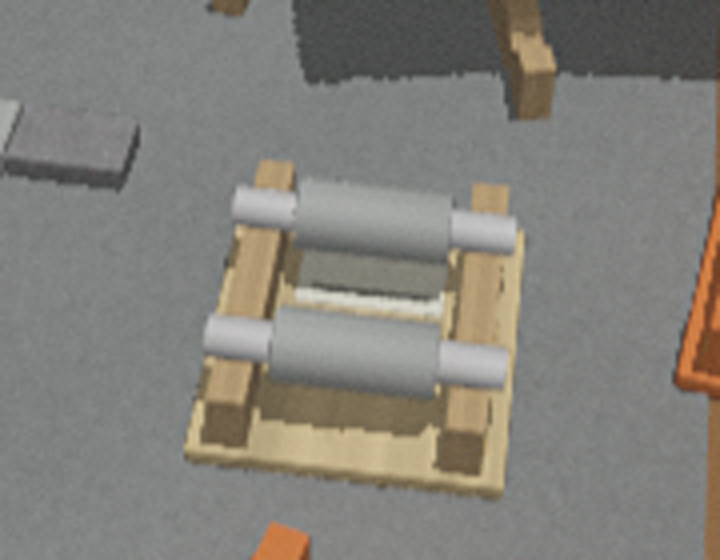

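The new roll is bedded at (375,215), level with the stored roll at (355,350), with even gaps. Centre is 522.6 against a wanted 522.4. Now spacer B.

```bash

python3 -m creep '{"translation":[[0,0.038,0.3],[0,0,0.4],[0,0,0.4],[0,0,0.4],[0,0,0]],"turn":[[0,0,0.0035],[0,0,0],[0,0,0],[0,0,0],[0,0,0]],"grip":[0.62,0.62,0.62,0.62,0.62]}' 
python3 -c "
from h import *
go(471.2,24.4,10,106.4)"
```

```text
time_s: 14.25
tool_pos: [0.4692, 0.0245, 0.0307]
tool_rot: [-179.7, -0.0, 106.4]
force: [0.7, 0.5, 0.4]
grip_width: 0.0536
grasp_force: 0.0
t=14.2 pos [469.2  24.5  30.7] rot [-179.7   -0.   106.4] q [-27.   8.  22. 120.  -4.  53.  14.] F [0.7 0.5 0.4] w 53.6 g 0.0
 shift now [-0.009  0.025  0.258]  shift after turn [-0.009  0.023  0.259]  turn [-0.0018 -0.     -0.    ]
```

```bash

python3 -m creep '{"translation":[[-0.005,0.024,0.15],[0,0,0.09],[0,0,0],[0,0,0],[0,0,0]],"turn":[[0,0,0],[0,0,0],[0,0,0],[0,0,0],[0,0,0]],"grip":[0.5,0.4,0.3,0.25,0.22]}' 20
python3 -m creep '{"translation":[[0,0,0],[0,0,0],[0,0,0]],"turn":[[0,0,0],[0,0,0],[0,0,0]],"grip":[0.15,0.1,0.05]}' 20
python3 -c "
from h import *
go(471.2,24.4,10,106.4)"
```

```text
time_s: 14.88
tool_pos: [0.4737, 0.0252, 0.0139]
tool_rot: [180.0, -0.0, 106.3]
force: [-0.7, -0.4, 0.0]
grip_width: 0.021
grasp_force: 0.3
time_s: 15.25
tool_pos: [0.4737, 0.0251, 0.0138]
tool_rot: [180.0, -0.0, 106.3]
force: [-1.4, -0.0, 3.5]
grip_width: 0.0176
grasp_force: 20.0
t=15.2 pos [473.7  25.1  13.8] rot [180.   -0.  106.3] q [-27.  10.  22. 121.  -5.  50.  14.] F [-1.4 -0.   3.5] w 17.6 g 20.0
 shift now [-0.    -0.032  0.047]  shift after turn [-0.    -0.032  0.047]  turn [ 0.0001 -0.     -0.0005]
```

```bash

python3 -m creep '{"translation":[[0,0,-0.2],[0,0,-0.5],[0,0,-0.6],[0,0,-0.4],[0,0,0]],"turn":[[0,0,0],[0,0,0],[0,0,0],[0,0,0.041],[0,0,0.04]],"grip":[0.05,0.05,0.05,0.05,0.05]}' 20
python3 -c "
from h import *
go(467,259.8,150,91.8)"
```

```text
time_s: 15.88
tool_pos: [0.476, 0.0254, 0.1536]
tool_rot: [179.6, -0.1, 91.5]
force: [0.0, 0.9, -1.3]
grip_width: 0.018
grasp_force: 20.0
t=15.9 pos [476.   25.4 153.6] rot [ 1.796e+02 -1.000e-01  9.150e+01] q [-29.  -1.  23. 113.   0.  67.  -5.] F [ 0.   0.9 -1.3] w 18.0 g 20.0
 shift now [ 2.932 -0.038  0.05 ]  shift after turn [ 2.932 -0.02   0.045]  turn [ 0.0023 -0.0006 -0.0018]
```

```bash

python3 -m creep '{"translation":[[0.587,-0.006,0],[0.587,-0.006,0],[0.587,-0.006,0],[0.587,-0.006,0],[0.584,-0.006,0]],"turn":[[0,0,-0.002],[0,0,0],[0,0,0],[0,0,0],[0,0,0]],"grip":[0.05,0.05,0.05,0.05,0.05]}' 20 >/dev/null
python3 -m creep '{"translation":[[0,0,0.3],[0,0,0.15],[0,0,0],[0,0,0]],"turn":[[0,0,0],[0,0,0],[0,0,0],[0,0,0]],"grip":[0.05,0.05,0.05,0.05]}' 20
cat >> h.py <<'E'
def spac(x,y,zc,show=None):
    "camera estimate of a held spacer near x,y with centre height zc, from its wooden pixels"
    go(x,y,zc-6.2,91.8)
    for n in("side","top"):
        c=env.read_camera(n);P=cloud(c);hsv=cv2.cvtColor(c["frame"],cv2.COLOR_RGB2HSV)
        w=(hsv[...,1]>70)&(hsv[...,0]<30)&(hsv[...,2]>50)
        Q=crop(P,x/1000,y/1000,.085,zc/1000-.018,zc/1000+.026,f=w);Q=Q[abs(Q[:,0]-x/1000)<.022]
        T=Q[Q[:,2]>zc/1000+.014]
        print(n,rect(Q)); print("  top face",rect(T),"z",np.round(np.percentile(T[:,2],[10,50,90])*1000,1))
        if show:
            f=c["frame"]; u,v=proj(c,[.521,.26,.06])[0].astype(int); cv2.imwrite(f"pics/{n}{show}.png",cv2.resize(f[v-70:v+70,u-90:u+90],None,fx=4,fy=4,interpolation=2)[:,:,::-1])
E
python3 -c "
from h import *
spac(467,259.8,env.get_obs()['tool_pos'][2]*1000+6.2,'4')"
```

```text
time_s: 17.0
tool_pos: [0.4637, 0.259, 0.1144]
tool_rot: [179.9, -0.0, 92.0]
force: [-0.6, -0.1, -0.5]
grip_width: 0.0178
grasp_force: 20.0
t=17.0 pos [463.7 259.  114.4] rot [179.9  -0.   92. ] q [-42.   9.  10. 108.  -2.  63. -29.] F [-0.6 -0.1 -0.5] w 17.8 g 20.0
 shift now [0.008 0.042 0.   ]  shift after turn [0.009 0.042 0.   ]  turn [ 0.0004 -0.0002  0.0011]
side c=(463.3,268.0) 123.8x18.6 yaw=-88.1 n=598 zmed=139.8 mean=[462.9 288.8]
  top face c=(463.3,269.2) 120.7x18.5 yaw=-88.1 n=403 zmed=140.9 mean=[463.1 280.6] z [137.1 140.9 142.5]
top c=(465.2,218.1) 57.9x18.0 yaw=-87.8 n=165 zmed=139.0 mean=[465.4 211.7]
  top face c=(465.1,218.6) 56.9x17.6 yaw=-88.0 n=118 zmed=140.7 mean=[465.3 212.2] z [136.3 140.7 143.3]
```

View pics/side4.png

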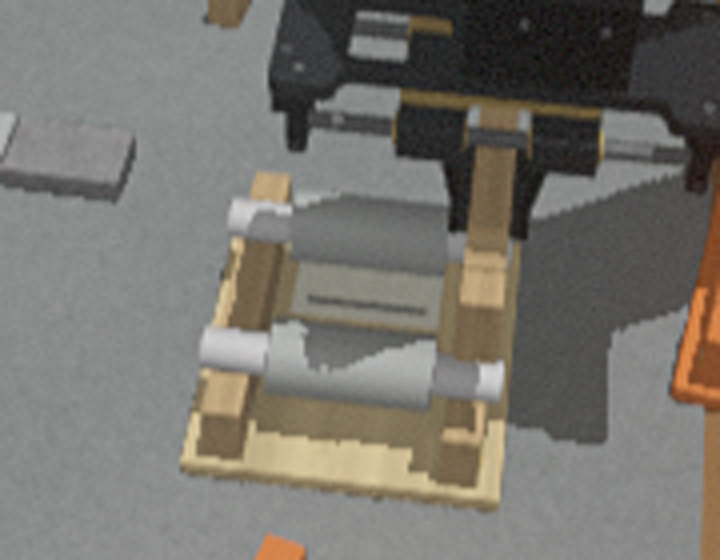

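The spacer hovers at crop (490,200) over the near bearer. It needs +2 mm in x; y is within 0.5 mm. Correcting and lowering.

```bash

python3 -m creep '{"translation":[[0.005,0.025,0.15],[0,0,0.2],[0,0,0.13],[0,0,0],[0,0,0]],"turn":[[0,0,0.001],[0,0,0],[0,0,0],[0,0,0],[0,0,0]],"grip":[0.05,0.05,0.05,0.05,0.05]}' 20
python3 -c "
from h import *
spac(465.7,259.6,env.get_obs()['tool_pos'][2]*1000+6.2)"
```

```text
time_s: 17.73
tool_pos: [0.4651, 0.26, 0.0752]
tool_rot: [180.0, -0.0, 91.9]
force: [0.4, -0.9, -0.6]
grip_width: 0.0179
grasp_force: 20.0
t=17.7 pos [465.1 260.   75.2] rot [180.   -0.   91.9] q [-42.  11.  10. 110.  -2.  59. -28.] F [ 0.4 -0.9 -0.6] w 17.9 g 20.0
 shift now [-0.006  0.007  0.   ]  shift after turn [-0.006  0.007  0.   ]  turn [ 0.0001 -0.      0.0006]
side c=(465.3,271.6) 118.6x19.2 yaw=-88.5 n=553 zmed=100.6 mean=[464.4 290.5]
  top face c=(465.2,271.8) 118.3x18.7 yaw=-87.3 n=365 zmed=101.7 mean=[464.6 286.2] z [ 98.1 101.7 103.4]
top c=(466.6,218.0) 55.8x17.1 yaw=-87.6 n=143 zmed=100.4 mean=[466.4 213.3]
  top face c=(466.2,218.1) 55.5x15.8 yaw=-88.3 n=105 zmed=101.9 mean=[466.3 212.6] z [ 96.6 101.9 104.7]
```

```bash

python3 -m creep '{"translation":[[-0.01,0.004,0.05],[0,0,0.04],[0,0,0.015],[0,0,0],[0,0,0]],"turn":[[0,0,0],[0,0,0],[0,0,0],[0,0,0],[0,0,0]],"grip":[0.05,0.05,0.05,0.05,0.05]}' 20
python3 -m creep '{"translation":[[0,0,0.015],[0,0,0],[0,0,0]],"turn":[[0,0,0],[0,0,0],[0,0,0]],"grip":[0.05,0.05,0.05]}' 20
```

```text
time_s: 18.45
tool_pos: [0.4653, 0.2592, 0.0668]
tool_rot: [180.0, -0.0, 91.9]
force: [-0.6, 0.0, -1.0]
grip_width: 0.0179
grasp_force: 20.0
time_s: 18.82
tool_pos: [0.4656, 0.2598, 0.066]
tool_rot: [179.9, -0.1, 91.9]
force: [0.6, 1.4, 1.4]
grip_width: 0.018
grasp_force: 20.0
```

```bash

python3 -m creep '{"translation":[[0,0,0.015],[0,0,0],[0,0,0]],"turn":[[0,0,0],[0,0,0],[0,0,0]],"grip":[0.05,0.05,0.05]}' 20
python3 -c "
from h import *
spac(465.7,259.6,env.get_obs()['tool_pos'][2]*1000+6.2)"
```

```text
time_s: 19.2
tool_pos: [0.4657, 0.2599, 0.0658]
tool_rot: [179.9, -0.1, 91.9]
force: [-2.9, 0.9, 8.9]
grip_width: 0.0182
grasp_force: 20.0
t=19.2 pos [465.7 259.9  65.8] rot [ 1.799e+02 -1.000e-01  9.190e+01] q [-41.  12.  10. 110.  -3.  58. -28.] F [-2.9  0.9  8.9] w 18.2 g 20.0
 shift now [-0.003  0.    -0.   ]  shift after turn [-0.003  0.    -0.   ]  turn [ 0.0003 -0.0004  0.0006]
side c=(465.6,271.5) 119.0x18.8 yaw=-88.7 n=541 zmed=91.1 mean=[465.  290.8]
  top face c=(465.5,272.3) 115.7x17.8 yaw=-88.2 n=359 zmed=92.3 mean=[465.1 286.4] z [88.2 92.3 94.2]
top c=(466.9,212.6) 45.3x17.2 yaw=-88.0 n=142 zmed=90.1 mean=[466.8 211.1]
  top face c=(466.9,213.2) 44.3x15.8 yaw=-88.3 n=94 zmed=91.7 mean=[466.9 211.1] z [87.9 91.7 94.6]
```

Bedded: top at 92 mm, stopped with 9 N. Releasing, lifting, and going to spacer A.

```bash

python3 -m creep '{"translation":[[0,0,-0.01],[0,0,0],[0,0,0],[0,0,0],[0,0,0]],"turn":[[0,0,0],[0,0,0],[0,0,0],[0,0,0],[0,0,0]],"grip":[0.22,0.26,0.32,0.42,0.5]}' 3
python3 -m creep '{"translation":[[0,0,-0.1],[0,0,-0.3],[0,0,-0.5],[0,0,-0.3],[0,0,0]],"turn":[[0,0,0],[0,0,0],[0,0,0],[0,0,0],[0,0,0.034]],"grip":[0.5,0.5,0.5,0.5,0.5]}' 
python3 -c "
from h import *
go(627,-31,150,79.5)"
```

```text
time_s: 19.92
tool_pos: [0.4652, 0.2591, 0.065]
tool_rot: [-180.0, 0.0, 91.9]
force: [-0.2, -0.4, 0.0]
grip_width: 0.039
grasp_force: 0.0
time_s: 20.55
tool_pos: [0.4669, 0.2601, 0.1645]
tool_rot: [179.7, -0.2, 85.6]
force: [0.1, -0.9, 0.4]
grip_width: 0.0431
grasp_force: 0.0
t=20.6 pos [466.9 260.1 164.5] rot [179.7  -0.2  85.6] q [-42.   6.  11. 105.  -1.  69. -35.] F [ 0.1 -0.9  0.4] w 43.1 g 0.0
 shift now [-3.476  2.272  0.178]  shift after turn [-3.213  2.63   0.181]  turn [ 0.0013 -0.0012  0.034 ]
```

```bash

python3 -m creep '{"translation":[[0,0,0],[-0.536,0.438,0],[-0.536,0.438,0],[-0.536,0.438,0],[-0.536,0.438,0]],"turn":[[0,0,0.034],[0,0,0],[0,0,0],[0,0,0],[0,0,0]],"grip":[0.6,0.6,0.6,0.6,0.6]}' >/dev/null
python3 -m creep '{"translation":[[-0.536,0.438,0],[-0.536,0.438,0],[0,0,0.3],[0,0,0.3],[0,0,0]],"turn":[[0,0,0],[0,0,0],[0,0,0],[0,0,0],[0,0,0]],"grip":[0.6,0.6,0.6,0.6,0.6]}' 
python3 - <<'E'
from h import *
go(627.5,-31,13.8,79.5)
for n in("side","top"):
    c=env.read_camera(n);P=cloud(c);hsv=cv2.cvtColor(c["frame"],cv2.COLOR_RGB2HSV);w=(hsv[...,1]>70)&(hsv[...,0]<30)&(hsv[...,2]>50)
    for x,y in((.4665,.26),(.626,-.031)):
        Q=crop(P,x,y,.085,.036 if y<0 else .083,.044 if y<0 else .096,f=w);Q=Q[abs(Q[:,0]-x)<.03];print(n,rect(Q))
    for y in(.221,.301):
        Q=crop(P,.521,y,.085,.053,.075,f=hsv[...,1]<70);Q=Q[abs(Q[:,1]-y)<.028];print("  roll",rect(Q))
E
```

```text
time_s: 21.8
tool_pos: [0.6245, -0.0316, 0.1115]
tool_rot: [-179.8, 0.0, 79.7]
force: [-0.8, -0.1, 0.1]
grip_width: 0.0521
grasp_force: 0.0
t=21.8 pos [624.5 -31.6 111.5] rot [-179.8    0.    79.7] q [-19.  21.  24.  95.  -9.  66.  -3.] F [-0.8 -0.1  0.1] w 52.1 g 0.0
 shift now [0.015 0.04  1.222]  shift after turn [0.014 0.036 1.222]  turn [-0.0012  0.0003  0.0009]
side c=(465.9,260.1) 140.0x17.8 yaw=-88.2 n=544 zmed=92.3 mean=[465.8 266.3]
side c=(626.0,-30.7) 141.2x19.3 yaw=79.0 n=235 zmed=40.3 mean=[625.8 -26. ]
  roll c=(523.0,224.9) 138.6x34.0 yaw=4.2 n=760 zmed=63.1 mean=[527.3 227.4]
  roll c=(519.3,303.2) 139.4x35.8 yaw=4.2 n=917 zmed=63.1 mean=[524.  306.8]
top c=(465.6,260.2) 138.7x16.2 yaw=-88.3 n=346 zmed=91.9 mean=[465.4 260.5]
top c=(635.2,20.0) 35.2x17.7 yaw=79.5 n=55 zmed=40.8 mean=[635.6  25.5]
  roll c=(522.6,220.6) 139.9x35.5 yaw=3.3 n=494 zmed=63.5 mean=[526.7 220.7]
  roll c=(518.9,301.6) 137.4x41.1 yaw=-4.4 n=488 zmed=64.0 mean=[522.8 300. ]
```

Spacer B is placed within 0.6 mm and level. Picking spacer A.

```bash

python3 -m creep '{"translation":[[0.01,0.03,0.3],[0,0,0.4],[0,0,0.3],[0,0,0.2],[0,0,0]],"turn":[[0,0,0.001],[0,0,0],[0,0,0],[0,0,0],[0,0,0]],"grip":[0.6,0.6,0.6,0.6,0.5]}' 
python3 -m creep '{"translation":[[0,0,0],[0,0,0],[0,0,0]],"turn":[[0,0,0],[0,0,0],[0,0,0]],"grip":[0.4,0.35,0.3]}' 
python3 -c "
from h import *
go(626.8,-31,13.8,79.5)"
```

```text
time_s: 22.52
tool_pos: [0.6282, -0.0311, 0.017]
tool_rot: [-180.0, 0.0, 79.5]
force: [-0.1, 0.1, -0.6]
grip_width: 0.0482
grasp_force: 0.0
time_s: 22.9
tool_pos: [0.629, -0.0313, 0.0179]
tool_rot: [179.9, -0.0, 79.5]
force: [0.5, -0.5, 0.1]
grip_width: 0.0284
grasp_force: 0.0
t=22.9 pos [629.  -31.3  17.9] rot [179.9  -0.   79.5] q [-18.  27.  23.  99. -12.  57.  -1.] F [ 0.5 -0.5  0.1] w 28.4 g 0.0
 shift now [-0.001 -0.028  0.052]  shift after turn [-0.001 -0.028  0.052]  turn [ 0.0004 -0.0001 -0.0001]
```

```bash

python3 -m creep '{"translation":[[0,-0.025,0.05],[0,0,0],[0,0,0],[0,0,0],[0,0,0]],"turn":[[0,0,0],[0,0,0],[0,0,0],[0,0,0],[0,0,0]],"grip":[0.28,0.2,0.15,0.1,0.05]}' 20
python3 -c "
from h import *
go(626.8,-31,13.8,79.5)"
python3 -m creep '{"translation":[[0,0,-0.2],[0,0,-0.5],[0,0,-0.6],[0,0,-0.4],[0,0,0]],"turn":[[0,0,0],[0,0,0],[0,0,0],[0,0,-0.034],[0,0,-0.034]],"grip":[0.05,0.05,0.05,0.05,0.05]}' 20
python3 -c "
from h import *
go(576.6,262.8,150,91.8)"
```

```text
time_s: 23.52
tool_pos: [0.6264, -0.031, 0.013]
tool_rot: [-180.0, 0.0, 79.5]
force: [-0.3, 0.2, -0.7]
grip_width: 0.0183
grasp_force: 20.0
t=23.5 pos [626.4 -31.   13. ] rot [-180.     0.    79.5] q [-18.  27.  23.  99. -12.  56.  -1.] F [-0.3  0.2 -0.7] w 18.3 g 20.0
 shift now [ 0.001  0.004 -0.009]  shift after turn [ 0.001  0.004 -0.009]  turn [-0.      0.     -0.0001]
time_s: 24.15
tool_pos: [0.6291, -0.0313, 0.1544]
tool_rot: [179.5, -0.0, 91.9]
force: [-0.4, -0.1, -1.0]
grip_width: 0.0178
grasp_force: 20.0
t=24.1 pos [629.1 -31.3 154.4] rot [179.5  -0.   91.9] q [-18.  19.  23.  93.  -8.  70.   8.] F [-0.4 -0.1 -1. ] w 17.8 g 20.0
 shift now [ 3.697 -0.534  0.052]  shift after turn [ 3.696 -0.54   0.056]  turn [ 0.0026 -0.0001  0.0006]
```

```bash

python3 -m creep '{"translation":[[0.616,-0.09,0],[0.616,-0.09,0],[0.616,-0.09,0],[0.616,-0.09,0],[0.616,-0.09,0]],"turn":[[0,0,0],[0,0,0],[0,0,0],[0,0,0],[0,0,0]],"grip":[0.05,0.05,0.05,0.05,0.05]}' 20 >/dev/null
python3 -m creep '{"translation":[[0.616,-0.09,0],[0,0,0.3],[0,0,0.15],[0,0,0],[0,0,0]],"turn":[[0,0,0],[0,0,0],[0,0,0],[0,0,0],[0,0,0]],"grip":[0.05,0.05,0.05,0.05,0.05]}' 20
python3 -c "
from h import *
spac(576.1,263,env.get_obs()['tool_pos'][2]*1000+7)"
```

```text
time_s: 25.4
tool_pos: [0.5754, 0.2624, 0.1142]
tool_rot: [179.9, -0.0, 91.6]
force: [0.9, 0.4, -2.5]
grip_width: 0.0177
grasp_force: 20.0
t=25.4 pos [575.4 262.4 114.2] rot [179.9  -0.   91.6] q [-39.  20.  14.  94.  -5.  66. -21.] F [ 0.9  0.4 -2.5] w 17.7 g 20.0
 shift now [ 0.008  0.009 -0.01 ]  shift after turn [ 0.008  0.009 -0.01 ]  turn [ 0.0005 -0.0001 -0.001 ]
side c=(576.9,272.5) 120.8x22.1 yaw=-84.7 n=616 zmed=138.5 mean=[573.7 297.8]
  top face c=(575.0,272.3) 119.8x18.4 yaw=-88.5 n=376 zmed=141.6 mean=[574.8 289.3] z [136.8 141.6 143.3]
top c=(577.0,223.0) 63.1x21.6 yaw=86.2 n=180 zmed=138.1 mean=[575.9 213.9]
  top face c=(576.8,221.5) 57.5x18.4 yaw=-89.2 n=115 zmed=140.7 mean=[577.1 213.9] z [136.9 140.7 143.9]
```

```bash

python3 -m creep '{"translation":[[0.006,0.006,0.15],[0,0,0.2],[0,0,0.13],[0,0,0],[0,0,0]],"turn":[[0,0,-0.001],[0,0,0],[0,0,0],[0,0,0],[0,0,0]],"grip":[0.05,0.05,0.05,0.05,0.05]}' 20
python3 -c "
from h import *
spac(576.1,263,env.get_obs()['tool_pos'][2]*1000+7)"
```

```text
time_s: 26.12
tool_pos: [0.5751, 0.2639, 0.0749]
tool_rot: [180.0, -0.0, 91.9]
force: [0.5, 0.3, 0.3]
grip_width: 0.0178
grasp_force: 20.0
t=26.1 pos [575.1 263.9  74.9] rot [180.   -0.   91.9] q [-38.  23.  14.  96.  -6.  62. -21.] F [0.5 0.3 0.3] w 17.8 g 20.0
 shift now [-0.011  0.012 -0.01 ]  shift after turn [-0.011  0.012 -0.01 ]  turn [ 0.0001 -0.      0.0006]
side c=(572.7,274.9) 117.5x30.5 yaw=87.5 n=578 zmed=99.1 mean=[573.3 298.9]
  top face c=(575.3,276.1) 114.6x19.3 yaw=-86.5 n=348 zmed=102.2 mean=[574.5 292.1] z [ 98.  102.2 104. ]
top c=(576.4,222.7) 58.7x18.4 yaw=-87.8 n=161 zmed=98.8 mean=[575.9 214.8]
  top face c=(576.3,223.4) 57.1x18.1 yaw=-86.5 n=104 zmed=101.8 mean=[577.2 216.1] z [ 97.4 101.8 104.4]
```

```bash

python3 -m creep '{"translation":[[-0.011,0.006,0.05],[0,0,0.04],[0,0,0.015],[0,0,0],[0,0,0]],"turn":[[0,0,0],[0,0,0],[0,0,0],[0,0,0],[0,0,0]],"grip":[0.05,0.05,0.05,0.05,0.05]}' 20
python3 -m creep '{"translation":[[0,0,0.015],[0,0,0],[0,0,0]],"turn":[[0,0,0],[0,0,0],[0,0,0]],"grip":[0.05,0.05,0.05]}' 20
```

```text
time_s: 26.85
tool_pos: [0.5754, 0.263, 0.0664]
tool_rot: [180.0, -0.0, 91.9]
force: [0.1, 0.8, 0.1]
grip_width: 0.0178
grasp_force: 20.0
time_s: 27.22
tool_pos: [0.5756, 0.2634, 0.0655]
tool_rot: [180.0, -0.0, 91.9]
force: [0.2, 1.7, 0.4]
grip_width: 0.0181
grasp_force: 20.0
```

```bash

python3 -m creep '{"translation":[[0,0,0.015],[0,0,0],[0,0,0]],"turn":[[0,0,0],[0,0,0],[0,0,0]],"grip":[0.05,0.05,0.05]}' 20
python3 -c "
from h import *
spac(576.1,263,env.get_obs()['tool_pos'][2]*1000+7)"
```

```text
time_s: 27.6
tool_pos: [0.5758, 0.2639, 0.0649]
tool_rot: [179.9, -0.1, 91.9]
force: [-0.9, 2.3, 5.6]
grip_width: 0.0181
grasp_force: 20.0
t=27.6 pos [575.8 263.9  64.9] rot [ 1.799e+02 -1.000e-01  9.190e+01] q [-38.  23.  14.  96.  -6.  61. -20.] F [-0.9  2.3  5.6] w 18.1 g 20.0
 shift now [-0.011  0.003 -0.01 ]  shift after turn [-0.011  0.003 -0.01 ]  turn [ 0.0004 -0.0005  0.0007]
side c=(571.2,274.8) 117.5x26.7 yaw=-88.6 n=570 zmed=89.4 mean=[574.  299.2]
  top face c=(575.3,281.0) 104.5x18.2 yaw=-88.4 n=345 zmed=92.4 mean=[575.  293.2] z [88.1 92.4 94.1]
top c=(577.3,222.2) 57.9x18.8 yaw=-87.5 n=152 zmed=89.6 mean=[576.8 214.4]
  top face c=(577.3,222.4) 57.6x18.8 yaw=-87.5 n=106 zmed=91.5 mean=[577.6 214.1] z [87.3 91.5 93.8]
```

Bedded as with the first one. Releasing, retreating and doing a final look.

```bash

python3 -m creep '{"translation":[[0,0,0.008],[0,0,-0.015],[0,0,0],[0,0,0],[0,0,0]],"turn":[[0,0,0],[0,0,0],[0,0,0],[0,0,0],[0,0,0]],"grip":[0.05,0.22,0.28,0.4,0.5]}' 3
python3 -m creep '{"translation":[[0,0,-0.1],[0,0,-0.3],[0,0,-0.5],[0,0,-0.6],[0,0,0]],"turn":[[0,0,0],[0,0,0],[0,0,0],[0,0,0],[0,0,0]],"grip":[0.5,0.5,0.5,0.5,0.5]}' 
python3 -m creep '{"translation":[[-0.7,0,0],[-0.7,0,0],[-0.7,0,0],[-0.7,0,0],[0,0,0]],"turn":[[0,0,0],[0,0,0],[0,0,0],[0,0,0],[0,0,0]],"grip":[0.5,0.5,0.5,0.5,0.5]}' 
python3 - <<'E'
from h import *
for n in("side","top"):
    c=env.read_camera(n);P=cloud(c);hsv=cv2.cvtColor(c["frame"],cv2.COLOR_RGB2HSV);w=(hsv[...,1]>70)&(hsv[...,0]<30)&(hsv[...,2]>50)
    for x,y in((.466,.26),(.576,.263)):
        Q=crop(P,x,y,.085,.083,.096,f=w);Q=Q[abs(Q[:,0]-x)<.02]
        b=[np.round(np.median(Q[s][:,2])*1000,1) for s in(Q[:,1]-y>.055,abs(Q[:,1]-y)<.02,Q[:,1]-y<-.055)];print(n,rect(Q),"z ends/mid",b)
    for y in(.221,.301):
        Q=crop(P,.521,y,.085,.053,.075,f=hsv[...,1]<70);Q=Q[abs(Q[:,1]-y)<.028];print("  roll",rect(Q))
    if n=="side":
        f=c["frame"];u,v=proj(c,[.521,.26,.06])[0].astype(int);cv2.imwrite("pics/s9.png",cv2.resize(f[v-80:v+70,u-100:u+100],None,fx=4,fy=4,interpolation=2)[:,:,::-1])
E
```

```text
time_s: 28.32
tool_pos: [0.5752, 0.2626, 0.0642]
tool_rot: [-180.0, 0.0, 91.9]
force: [-0.4, -0.4, 0.8]
grip_width: 0.037
grasp_force: 0.0
time_s: 28.95
tool_pos: [0.5782, 0.264, 0.1903]
tool_rot: [179.5, -0.3, 91.9]
force: [0.7, -0.1, -0.1]
grip_width: 0.0436
grasp_force: 0.0
time_s: 29.58
tool_pos: [0.5826, 0.0319, 0.1845]
tool_rot: [-180.0, 0.2, 91.3]
force: [0.7, 0.5, -0.4]
grip_width: 0.0435
grasp_force: 0.0
side c=(465.9,261.1) 141.8x17.8 yaw=-88.2 n=546 zmed=92.3 mean=[465.7 266.7] z ends/mid [np.float64(92.2), np.float64(92.9), np.float64(92.7)]
side c=(575.5,263.6) 141.4x18.2 yaw=-88.4 n=561 zmed=92.1 mean=[574.8 269.5] z ends/mid [np.float64(92.6), np.float64(92.7), np.float64(92.7)]
  roll c=(523.0,223.7) 139.1x33.2 yaw=2.4 n=680 zmed=64.5 mean=[520.4 227.8]
  roll c=(507.6,302.4) 116.7x35.6 yaw=1.4 n=817 zmed=64.5 mean=[517.2 307. ]
top c=(465.6,260.7) 139.1x16.2 yaw=-88.3 n=345 zmed=92.0 mean=[465.6 260.9] z ends/mid [np.float64(92.4), np.float64(92.9), np.float64(92.2)]
top c=(574.9,262.4) 137.8x17.1 yaw=-88.2 n=337 zmed=91.5 mean=[574.6 262.2] z ends/mid [np.float64(92.2), np.float64(92.5), np.float64(92.6)]
  roll c=(522.6,221.7) 139.8x35.2 yaw=1.0 n=443 zmed=64.3 mean=[520.4 220.4]
  roll c=(508.4,302.6) 116.3x42.1 yaw=-5.6 n=443 zmed=64.7 mean=[516.9 299.5]
```

View pics/s9.png

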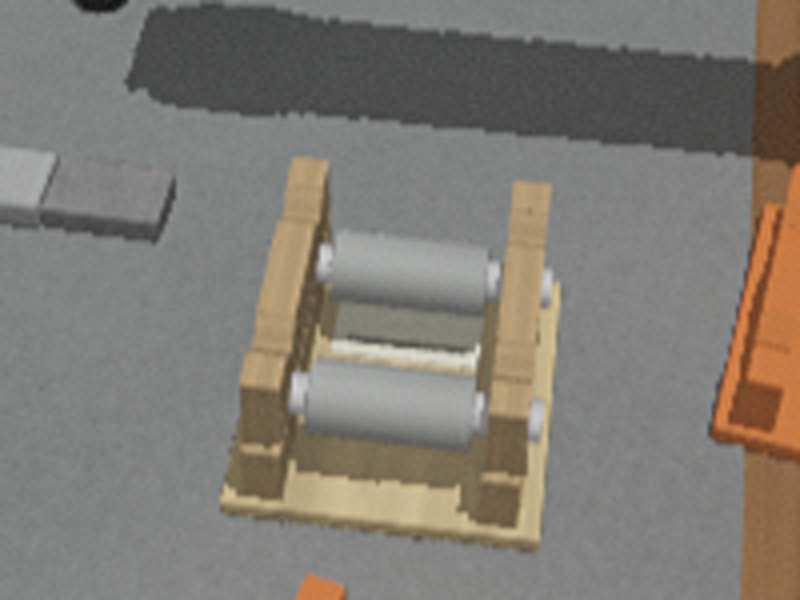

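Both spacers, at crop (280,310) and (515,330), stand level over the bearers. Tops read about 92.5 mm at both ends and the middle. Both rolls are bedded and the robot is clear.

```bash
python3 -c "
from cell import env
print(env.sign_off())"
```

```text
the job is handed in; nothing more can be done
None
```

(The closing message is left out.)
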